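Load the groove tool and index the wax-bench tool carousel

TASK

Put the brass-wheel groove tool upright, foot down, into the free white sleeve of the tool carousel and press it gently until it is fully home on the sleeve's bottom, so that the red button there is pushed right in and the tool stays put. Then turn the carousel one click clockwise (seen from above), no further, so that the next pocket clicks in at the red pointer. Do not force the tool, leave the brush head, the edge stone and the pole grip where they are, and let go of everything.

Things in the scene. Friction and masses are not known exactly. Their poses are not given: they have to be found in the camera images.
- groove_tool: Loose groove tool standing upright on the bench, 0.10 to 0.19 kg, 96 mm tall. Origin: centre of its underside, z up. From below: round black foot, 24 mm diameter, 26 mm long, 3 mm chamfer; square aluminium body 28 x 28 mm from 26 to 72 mm up, sides along its x and y (grip here); brass wheel, 28 mm diameter, between cheeks up to 96 mm.
- carousel: Fixed base of the round six-pocket tool carousel, 224 mm in diameter. Origin on the turning axis at bench height, z up. Its red pointer block lies on its own -x side, 104 to 138 mm from the axis. Over 55 N of contact force in all, bottom and sides, between the tool and it (wheel and sleeve included) is forcing it: stop pushing at 15 to 25 N.
- pocket (a point): Axis point of the white sleeve at the wheel's top face; goes round with it. Sleeve: 46 x 46 mm block, 30 mm tall, round bore 25.5 mm diameter, 22 mm deep, chamfered mouth. It stands on a screw at an unknown height: mouth 68 to 96 mm above the bench, bottom 22 mm below that. So home must be felt; then 4 mm of the foot shows above the mouth.
- seat (a joint): Travel in m of the red spring button (14 mm diameter) in the bottom of the white sleeve: 0 = up, 6 mm above the bottom; 0.006 = pushed flush (2 N), as it is when the tool is home. A sprung steel ball in the bore wall, 12 mm below the mouth, grips the foot: pushing in takes a few N (under 10), and the foot then stays by friction; at the bottom the force rises steeply.
- wheel (a joint): Angle in rad of the carousel wheel: 0 at the start, grows clockwise seen from above. It clicks every 1.047 rad (60 degrees): a sprung roller holds it, it takes about 5 to 8 N at the crank knob to leave a click, and past half-way (0.52) the roller pulls the wheel on by itself into the next click.
- crank_knob (a point): Centre of the top of the cast-iron crank's upright wooden knob, 193 mm above the bench, 70 mm from the turning axis, opposite the white sleeve. Knob 22 mm in diameter, 50 mm tall, does not spin; the crank arm below it runs to the axis, top 143 mm above the bench. The crank is fixed to the wheel.
- roto_brush: Bystander: nylon roto brush head standing on end, 64 mm in diameter, 104 mm tall, origin at the centre of its underside.
- edge_stone: Bystander: grey rubber edge stone lying flat, 65 x 40 x 20 mm (x, y, z), origin at the centre of its underside.
- pole_grip: Bystander: aluminium ski pole grip with black bands lying along its x axis, 143 mm long, 44 mm wide at the head, 26 mm tall, origin on its underside 65 mm from its tail.
- hub (a point): Centre of the grey wheel's top face, on the turning axis, 36 mm above the bench. The wheel is 244 mm in diameter. Six pockets stand 90 mm from the axis, 60 degrees apart: the free white sleeve (at the red pointer at the start) and five black ones whose tools are fixed there and reach 114 mm above the bench. Shaft, 22 mm diameter, up to the crank.
Mind the look-alikes: they are no part of the job. Leave any green, pink or turquoise look-alike of the groove_tool alone.

How it is judged:
By the outcome, as a careful person would: the job done as asked, in the order asked, and still so for the second after the job is handed in, with the robot touching nothing.
It also fails if it takes over 64 s, if anything falls off the work surface, if the arm or the gripper's body presses on something with over 40 N, if the wrist force passes 120 N, or if a joint passes its speed limit or range.

ROBOT

A 7-joint arm with a two-finger parallel gripper is mounted at the origin on the work surface. World frame = base frame: x ahead of the robot, y to its left, z up, the work surface at z = 0. Lengths are in m, angles in rad, forces in N, time in s.
With the tool pointing down it reaches from about 0.4 to 0.85 m from the base axis. Payload 10.4 kg.
Tool frame: the origin (TCP) lies at the very end of the fingers, on their centre line; the grasp point (between the pads) lies 19 mm behind it; z points along the fingers, y is the line along which they close (so a half turn about z gives the same grasp; the last joint's range is limited). The gripper opens to 87 mm and grips with 3 to 60 N. Pads are 19 mm wide; open, the fingers measure 117 mm over their backs; the gripper's body (75 mm by 190 mm) begins 51 mm behind the grasp point.
Start: joints at [1.255, 0.332, -0.065, 1.46, 0.022, 1.35, -0.088], TCP at [0.18, -0.598, 0.223] pointing down, gripper open.
Joint ranges: [-2.6, 2.6], [-0.5, 2.12], [-1.47, 1.34], [0.16, 2.42], [-1.27, 4.41], [0.06, 2.06], [-2.6, 2.6]. Speed limits (rad/s): [2.22, 2.22, 2.79, 2.79, 3.14, 3.14, 3.14].

INTERFACE

Orientations are given as a unit quaternion [x, y, z, w].
In Python, from bench import * gives the robot as it stands.
- The arm moves only by the tool step_arm, never from a script. Its arguments are lists of equal length, an entry for each row: "delta_pos": the shift along the world's x, y, z in units of 25 mm (1.0 is 25 mm), a list of three; "turn": the turn about the world's z in units of 0.12 rad (1.0 is 0.12 rad). In form: {"delta_pos": [[tx, ty, tz], ...], "turn": [turn, ...]}. A call has 1 to 12 rows; each row shifts and turns the commanded pose from where the row before left it; what a row does not reach is not made up. A row lasts 1/10 s, in which the tool goes at most 50 mm and 8.59 degrees, less where a joint would pass 70% of its speed; a pose out of reach is approached as far as the arm can. A call with a number of a shift or a turn outside -1 to 1 is refused whole. A call with a gripper value outside its range is refused whole. "grip" is the closure, from 0 (fully open) to 1 (shut), set as the call begins (left out, the last holds). The fingers move at their own pace and stop on an object; "newtons" is the grip in N (left out, the last holds). Time passes only in rows, so rows that do not move let the fingers close. It gives the time, the measured TCP pose, the force, the opening and the grip force at its end, in the units of the state.
- read_state(): the state, without advancing time (a new reading comes with each control period).
- camera(name): name is "side" or "top" or "wrist"; returns a dict with "image" (420x560x3 uint8, red, green, blue), "z_map" (420x560 float32, m along the optical axis (not along the pixel's ray), 0 where there is no reading), "mtx" (3x3 intrinsics, pixels), "view" (4x4, takes a point from world to camera coordinates). Camera axes: x right, y up, looking along -z (the intrinsics and any distortion apply to the point x, -y, -z); pixel columns grow to the right and rows downward; lengths in m; the calibration is good to about 2 mm. A picture is of the moment at which its call begins.
- close_job(): hands the job in; it is judged then, once.
The state is a dict: "time": time; "joint_positions": joint angles; "joint_vel": joint speeds; "joint_torque": joint torques, N m; "ee_pos": TCP position; "eef_rot": TCP orientation; "ft_force": force on the tool from outside, world axes, zero at the start; "torque": the same for the moment, N m; "width": finger opening in m; "grip_force": force on a finger pad.
Only numpy, scipy, OpenCV 4.12 (cv2) and the standard library are available. Lean on these libraries where they do the work, as an engineer would, in place of code of your own. Each camera call takes 0.05 s, during which the arm holds its last target. There are 200 camera calls.

## Working session

There is one attempt and no reset: what is moved stays moved. The work goes in short steps, Python scripts to look and compute and a tool call to move; the robot and the scene stay as the last step left them, time stands still between calls to the robot, and variables do not carry over. Pictures are saved under pics/ and viewed, at most 10 in all, crops included, and the job is handed in when it is done.

Besides the shell and the picture viewer there is one more tool, called after "Request:" in YAML: its name, and indented under it one key for each argument. step_arm: Moves the arm, as the interface text tells. Shifts and turns lie within -1 to 1; 1 stands for 25 mm of shift or 0.12 rad of turn. Its arguments: {"type":"object","properties":{"delta_pos":{"type":"array"},"turn":{"type":"array"},"grip":{"type":"number"},"newtons":{"type":"number"}},"required":["delta_pos","turn"]}

```bash
mkdir -p pics
cat > h.py <<'E'
from bench import *
import numpy as np, cv2
def snap(n,f):
    c=camera(n); cv2.imwrite(f'pics/{f}.png',c['image'][:,:,::-1]); np.savez(f'pics/{f}.npz',**{k:c[k] for k in('image','z_map','mtx','view')}); return c
def load(f): return np.load(f'pics/{f}.npz')
def pt(c,u,v,z=None,d=None):
    """world point of pixel from depth, or on plane of world height z"""
    K=c['mtx'];V=np.linalg.inv(c['view']); r=np.array([(u-K[0,2])/K[0,0],-(v-K[1,2])/K[1,1],-1.])
    r=V[:3,:3]@r;o=V[:3,3]
    if z is None:
        s=d or float(c['z_map'][int(round(v)),int(round(u))])
    else: s=(z-o[2])/r[2]
    return o+s*r
E
python3 - <<'E'
from h import *
a=snap('top','t0');b=snap('side','s0')
cv2.imwrite('pics/both.png',cv2.resize(np.hstack([a['image'],b['image']])[:,:,::-1],(800,300)))
print(read_state())
E
```

```text
{'time': 0.1, 'joint_positions': array([ 1.25542   ,  0.33281034, -0.06468349,  1.46084722,  0.02162331,
        1.34990264, -0.08851572]), 'joint_vel': array([ 6.43192322e-04,  1.25244706e-05,  3.28552234e-04, -2.15340205e-03,
       -4.65917046e-04, -1.12767606e-03,  5.40989319e-04]), 'joint_torque': array([ 6.95040562e-04, -6.24547434e+01,  2.41072843e-02, -3.90720499e+01,
       -6.14664867e-02,  3.65584984e-02,  2.35374063e-05]), 'ee_pos': array([ 0.1802628 , -0.59808178,  0.22183725]), 'eef_rot': array([ 9.89304699e-01,  1.45862291e-01, -1.34730160e-04, -6.21354695e-04]), 'ft_force': array([-1.08658401,  0.33908038,  0.21513852]), 'torque': array([-0.01040495,  0.030297  , -0.06689552]), 'grip_force': 0.0, 'width': 0.0868949674234709}
```

View pics/t0.png

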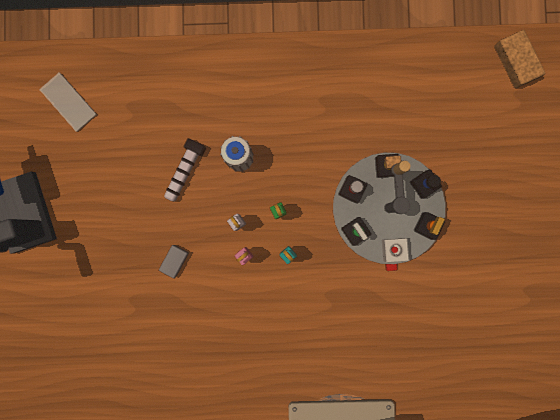

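View pics/s0.png

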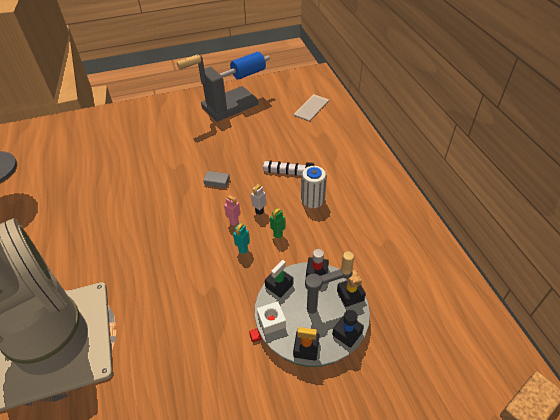

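Top view: possible groove tools are silver/brass (236,222), green (278,210), pink (243,256) and turquoise (288,255), so I pick the silver one. The sleeve is at (396,250), the pointer at (391,267), the shaft at about (402,207) and the knob at (404,167).

Run:
```python
from h import *
t=load('t0');s=load('s0')
for n,u,v in[('tool',236,222),('green',278,210),('pink',243,256),('turq',288,255),('sleeve',396,250),('sleeveTL',387,242),('sleeveBR',406,259),('pointer',391,267),('shafttop',402,207),('knob',404,167),('brush',235,151),('stone',174,261),('bench',300,300)]:
    print(n,pt(t,u,v).round(3))
for n,u,v in [('tool',259,190),('knob',348,256),('sleeve',271,307),('shaft',313,283)]: print('s',n,pt(s,u,v).round(3))
# wheel: points at height .036
z=t['z_map'];P=np.array([pt(t,u,v) for v in range(145,275) for u in range(325,455)])
m=abs(P[:,2]-.036)<.004; q=P[m][:,:2].astype(np.float32); print('wheel',cv2.minEnclosingCircle(q))
P=np.array([pt(t,u,v) for v in range(212,234) for u in range(224,249)]); m=(P[:,2]>.045); print('tool pts',P[m].round(3)[::8],P[m].mean(0))
P=np.array([pt(t,u,v) for v in range(235,268) for u in range(380,412)]); m=(P[:,2]>.055);print('sleeve',cv2.minAreaRect(P[m][:,:2].astype(np.float32)),np.percentile(P[m][:,2],[5,25,50,75,95]))
c=t['image'][200:275,210:310,::-1];d=s['image'][165:265,215:315,::-1]
cv2.imwrite('pics/c0.png',np.hstack([cv2.resize(c,(400,300),interpolation=cv2.INTER_CUBIC),cv2.resize(d,(300,300),interpolation=cv2.INTER_CUBIC)]))
```

```text
tool [0.512 0.211 0.093]
green [0.534 0.124 0.095]
pink [0.442 0.198 0.095]
turq [0.441 0.106 0.096]
sleeve [ 0.444 -0.122  0.058]
sleeveTL [ 0.462 -0.101  0.073]
sleeveBR [ 0.425 -0.139  0.072]
pointer [ 0.405 -0.12   0.016]
shafttop [ 0.531 -0.116  0.146]
knob [ 0.602 -0.111  0.195]
brush [0.656 0.209 0.104]
stone [0.431 0.357 0.023]
bench [ 0.335  0.082 -0.   ]
s tool [0.515 0.204 0.089]
s knob [ 0.605 -0.116  0.193]
s sleeve [ 0.452 -0.107  0.072]
s shaft [ 0.533 -0.124  0.147]
wheel ((0.5349047183990479, -0.11494608223438263), 0.12180723249912262)
tool pts [[0.529 0.215 0.073]
 [0.527 0.211 0.071]
 [0.525 0.213 0.07 ]
 [0.522 0.215 0.092]
 [0.52  0.221 0.093]
 [0.52  0.206 0.073]
 [0.518 0.217 0.095]
 [0.518 0.203 0.069]
 [0.516 0.217 0.097]
 [0.516 0.203 0.072]
 [0.514 0.217 0.095]
 [0.514 0.203 0.072]
 [0.512 0.219 0.095]
 [0.512 0.205 0.071]
 [0.51  0.221 0.091]
 [0.509 0.205 0.09 ]
 [0.508 0.221 0.092]
 [0.507 0.205 0.092]
 [0.506 0.22  0.091]
 [0.505 0.205 0.071]
 [0.503 0.216 0.089]
 [0.503 0.203 0.046]
 [0.501 0.208 0.087]
 [0.499 0.211 0.071]
 [0.497 0.212 0.061]] [0.51150846 0.21104915 0.09909783]
sleeve ((0.4549291133880615, -0.015133485198020935), (0.25653326511383057, 0.05149661749601364), 84.6187973022461) [0.05676875 0.06915458 0.07109074 0.07263155 0.07459885]
```

View pics/c0.png

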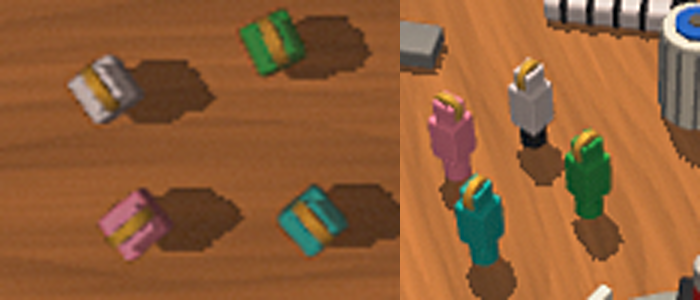

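The crop confirms it: silver body, black foot, brass wheel. I'll go above it, passing high over the carousel.

Request:
step_arm:
  delta_pos:
    - [1, 1, 0.4]
    - [1, 1, 0.4]
    - [1, 1, 0.4]
    - [1, 1, 0.4]
    - [1, 1, 0.4]
    - [1, 1, 0.4]
    - [1, 1, 0.4]
    - [1, 1, 0.4]
    - [1, 1, 0]
    - [1, 1, 0]
    - [1, 1, 0]
    - [1, 1, 0]
  turn: [0, 0, 0, 0, 0, 0, 0, 0, 0, 0, 0, 0]
  grip: 0

```text
time: 1.3
ee_pos: [0.4811, -0.2972, 0.3023]
eef_rot: [0.989, 0.146, -0.0, -0.0]
ft_force: [0.6, -0.5, -0.6]
width: 0.0875
grip_force: 0.0
```

Request:
step_arm:
  delta_pos:
    - [0, 1, 0]
    - [0, 1, 0]
    - [0, 1, 0]
    - [0, 1, 0]
    - [0, 1, 0]
    - [0, 1, 0]
    - [0, 1, 0]
    - [0, 1, 0]
    - [0, 1, 0]
    - [0, 1, 0]
    - [0, 1, 0]
    - [0, 1, 0]
  turn: [0, 0, 0, 0, 0, 0, 0, 0, 0, 0, 0, 0]

```text
time: 2.5
ee_pos: [0.4801, 0.0026, 0.3023]
eef_rot: [0.989, 0.146, -0.0, 0.0]
ft_force: [-0.4, 0.1, -0.7]
width: 0.0872
grip_force: 0.0
```

Request:
step_arm:
  delta_pos:
    - [0, 1, 0]
    - [0, 1, 0]
    - [0, 1, 0]
    - [0, 1, 0]
    - [0, 1, 0]
    - [0.4, 1, -0.4]
    - [0.4, 0.5, -0.4]
    - [0.4, 0, -0.4]
    - [0, 0, -0.4]
    - [0, 0, 0]
  turn: [0, 0, 0, 0, 0, 0, 0, 0, 0, 0]

```text
time: 3.5
ee_pos: [0.5098, 0.1626, 0.2608]
eef_rot: [0.989, 0.145, -0.002, 0.0]
ft_force: [-0.0, -0.3, 0.2]
width: 0.0869
grip_force: 0.0
```

Run:
```python
from h import *
w=snap('wrist','w1');s=read_state();print(s['ee_pos'],s['eef_rot'],s['joint_positions'],s['time'])
cv2.imwrite('pics/w1b.png',cv2.resize(w['image'][:,:,::-1],(800,600)))
```

```text
[0.51001957 0.16285354 0.26183057] [ 9.89400601e-01  1.45209161e-01 -8.34111303e-04  2.32302567e-04] [ 0.28115642  0.18713796 -0.76015083  1.60447195  0.13027513  1.40388538
 -1.77153755] 3.55
```

View pics/w1b.png

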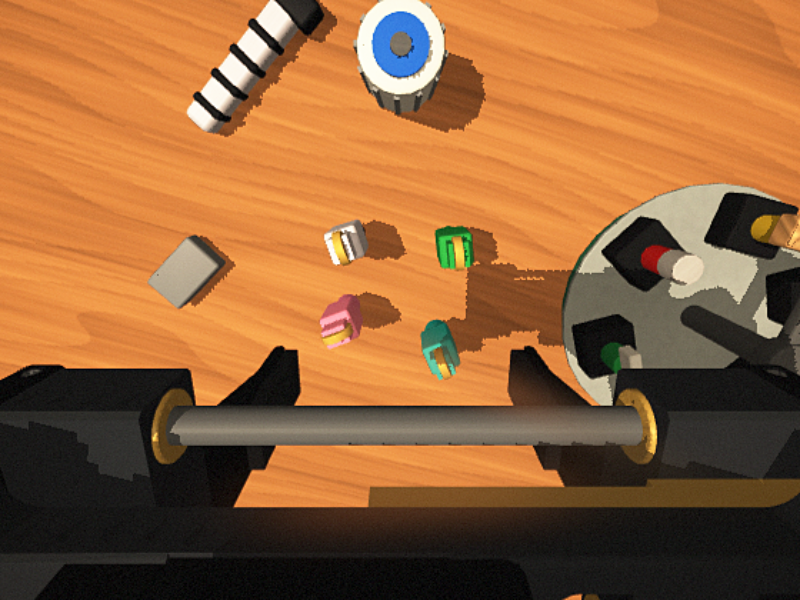

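Wrist view: silver tool at (345,243), pink at (342,325), green at (455,247), turquoise at (440,350), in enlarged pixels. I'll measure centre and yaw.

Run:
```python
from h import *
w=load('w1')
for n,(u,v) in dict(silver=(241,170),pink=(239,228),green=(318,173)).items():
    P=np.array([pt(w,x,y) for y in range(v-25,v+25) for x in range(u-25,u+25)])
    m=(P[:,2]>.05)&(P[:,2]<.1); r=cv2.minAreaRect(P[m][:,:2].astype(np.float32)); print(n,m.sum(),r,np.median(P[m][:,2]))
    b=(P[:,2]>.06)&(P[:,2]<.078); print('  shoulder',cv2.minAreaRect(P[b][:,:2].astype(np.float32)))
c=w['image'][145:200,215:270,::-1]
cv2.imwrite('pics/c1.png',cv2.resize(c,(550,550),interpolation=cv2.INTER_CUBIC))
```

```text
silver 635 ((0.5127689838409424, 0.21620668470859528), (0.028061961755156517, 0.028285467997193336), 34.158714294433594) 0.08261787161345202
  shoulder ((0.512762188911438, 0.2162037491798401), (0.028060754761099815, 0.028271464630961418), 34.227073669433594)
pink 651 ((0.4412018358707428, 0.20175892114639282), (0.02795398235321045, 0.02784571424126625), 36.83396911621094) 0.07541929013379561
  shoulder ((0.4412297308444977, 0.201721653342247), (0.02795398235321045, 0.02743448317050934), 36.83396911621094)
green 637 ((0.5355023145675659, 0.12633752822875977), (0.02744322083890438, 0.028178011998534203), 23.84388542175293) 0.07825980603174942
  shoulder ((0.535534679889679, 0.12630999088287354), (0.027375224977731705, 0.02822132408618927), 24.199525833129883)
```

View pics/c1.png

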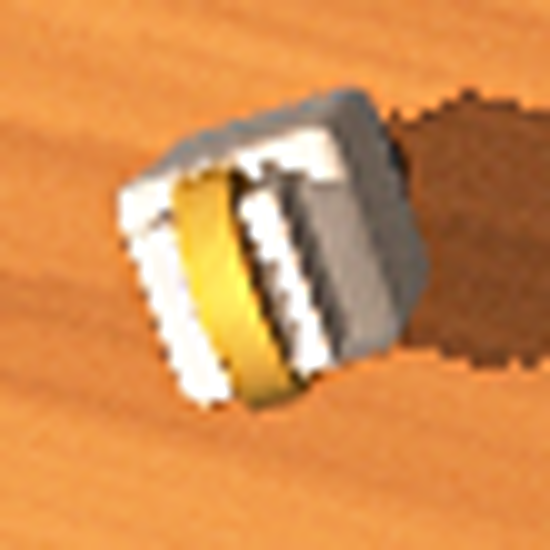

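Request:
step_arm:
  delta_pos:
    - [0.11, 0.75, 0]
    - [0, 0.75, 0]
    - [0, 0.63, 0]
    - [0, 0, -1]
    - [0, 0, -1]
    - [0, 0, -1]
    - [0, 0, -1]
    - [0, 0, 0]
    - [0, 0, 0]
  turn: [0.85, 0.85, 0.85, 0, 0, 0, 0, 0, 0]
  grip: 0.3

```text
time: 4.45
ee_pos: [0.5134, 0.2169, 0.1636]
eef_rot: [0.956, 0.295, 0.0, 0.0]
ft_force: [-0.4, 0.3, 0.6]
width: 0.061
grip_force: 0.0
```

Run:
```python
from h import *
w=snap('wrist','w2');s=read_state();print(s['ee_pos'],s['eef_rot'],s['joint_positions'],s['time'],s['width'])
P=np.array([[pt(w,x,y) for x in range(560)] for y in range(420)]).reshape(-1,3)
m=(P[:,2]>.05)&(P[:,2]<.1)&(np.hypot(P[:,0]-.513,P[:,1]-.216)<.025); print(m.sum(),cv2.minAreaRect(P[m][:,:2].astype(np.float32)))
```

```text
[0.5138178  0.21733936 0.16428602] [9.55591475e-01 2.94693146e-01 9.34340732e-04 9.51381433e-05] [ 0.19406983  0.32540518 -0.80377356  1.68670385  0.24720848  1.23286351
 -1.63834607] 4.5 0.06081306114198179
1153 ((0.5130496025085449, 0.2166888415813446), (0.027903104200959206, 0.027475783601403236), 34.0476188659668)
```

Request:
step_arm:
  delta_pos:
    - [0, 0, -1]
    - [0, 0, -1]
    - [0, 0, -1]
    - [0, 0, -1]
    - [0, 0, -0.7]
    - [0, 0, -0.4]
    - [0, 0, 0]
    - [0, 0, 0]
  turn: [0, 0, 0, 0, 0, 0, 0, 0]

```text
time: 5.3
ee_pos: [0.514, 0.2177, 0.0364]
eef_rot: [0.956, 0.295, 0.001, -0.0]
ft_force: [0.4, 0.4, 0.6]
width: 0.0604
grip_force: 0.0
```

Request:
step_arm:
  delta_pos:
    - [0, 0, 0]
    - [0, 0, 0]
    - [0, 0, 0]
    - [0, 0, 0]
    - [0, 0, 0]
    - [0, 0, 0]
  turn: [0, 0, 0, 0, 0, 0]
  grip: 1
  newtons: 35

```text
time: 5.9
ee_pos: [0.5132, 0.2173, 0.0352]
eef_rot: [0.956, 0.295, 0.0, 0.0]
ft_force: [0.2, -1.0, 0.1]
width: 0.0277
grip_force: 34.9
```

Request:
step_arm:
  delta_pos:
    - [0, 0, 0.6]
    - [0, 0, 1]
    - [0, 0, 1]
    - [0, 0, 1]
    - [0, 0, 1]
    - [0, 0, 1]
    - [0, 0, 0.8]
    - [0, -0.5, 0.6]
    - [0, -1, 0]
    - [0, -1, 0]
    - [0, -1, 0]
    - [0, -1, 0]
  turn: [0, 0, 0, 0, 0, 0, 0, -0.5, -0.5, -0.5, -0.5, -0.5]

```text
time: 7.1
ee_pos: [0.5127, 0.1029, 0.2104]
eef_rot: [0.989, 0.146, -0.0, 0.0]
ft_force: [0.5, 0.3, -1.2]
width: 0.0281
grip_force: 34.9
```

Request:
step_arm:
  delta_pos:
    - [-0.4, -1, 0]
    - [-0.4, -1, 0]
    - [-0.5, -1, 0]
    - [-0.5, -1, 0]
    - [-0.5, -1, 0]
    - [-0.5, -1, 0]
    - [-0.5, -1, 0]
    - [-0.5, -1, 0]
    - [-0.5, -0.5, 0]
    - [0, -0.5, 0]
    - [0, 0, 0]
    - [0, 0, 0]
  turn: [-0.5, -0.5, -0.5, -0.5, -0.5, 0, 0, 0, 0, 0, 0, 0]

```text
time: 8.3
ee_pos: [0.406, -0.1198, 0.2102]
eef_rot: [1.0, -0.001, 0.0, -0.0]
ft_force: [0.9, 0.6, -1.5]
width: 0.0273
grip_force: 34.9
```

Run:
```python
from h import *
w=snap('wrist','w3');s=read_state();print(s['ee_pos'],s['eef_rot'],s['joint_positions'],s['time'],s['width'])
cv2.imwrite('pics/w3b.png',cv2.resize(w['image'][:,:,::-1],(800,600)))
```

```text
[ 0.4061231  -0.11939143  0.21013539] [ 9.99999885e-01 -4.24370959e-04  7.46871841e-05 -2.11365280e-04] [ 0.68657327 -0.09090369 -0.47447229  1.95003782 -0.04386668  1.27267702
 -1.3449748 ] 8.35 0.027603518868176025
```

View pics/w3b.png

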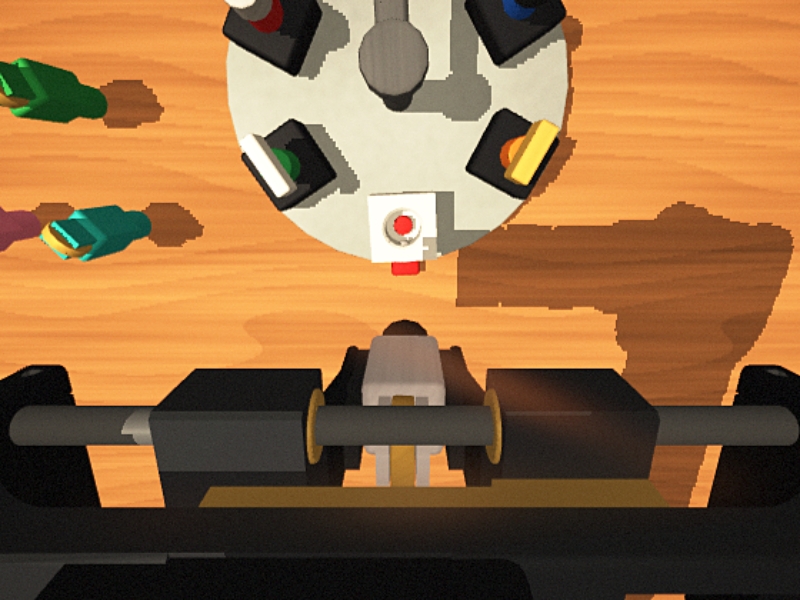

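Wrist view: tool held straight at (403,370). White sleeve is at (403,227), with the red button inside and the red pointer at (405,268).

Run:
```python
from h import *
w=load('w3')
P=np.array([[pt(w,x,y) for x in range(250,315)] for y in range(128,190)]).reshape(-1,3)
m=(P[:,2]>.064)&(P[:,2]<.1); q=P[m]
zt=np.median(q[:,2]);print('mouth z',zt,np.percentile(q[:,2],[10,90]));m=abs(P[:,2]-zt)<.003
print(cv2.minAreaRect(P[m][:,:2].astype(np.float32)))
# bore: points below mouth enclosed
c=P[m][:,:2].mean(0)
b=(P[:,2]<zt-.003)&(np.hypot(*(P[:,:2]-np.array(cv2.minAreaRect(P[m][:,:2].astype(np.float32))[0])).T)<.02)
# mouth rim via image: project mask to mouth plane
M=np.zeros((62,65),np.uint8);M.flat[b]=255
pix=[pt(w,250+x,128+y,z=zt)[:2] for y,x in zip(*np.nonzero(M))]
print('mouth circle',cv2.minEnclosingCircle(np.array(pix,np.float32)),'button',pt(w,282,157.5))
# wheel centre
P=np.array([[pt(w,x,y) for x in range(140,420)] for y in range(0,200)]).reshape(-1,3)
q=P[(abs(P[:,2]-.036)<.003)&(P[:,0]<.53)][:,:2]
q=q[np.hypot(q[:,0]-.535,q[:,1]+.115)<.13]
h=cv2.convexHull(q.astype(np.float32))[:,0]; h=h[h[:,0]<.515]
A=np.c_[2*h,np.ones(len(h))];s=np.linalg.lstsq(A,(h**2).sum(1),rcond=None)[0];print('wheel',s[:2],np.sqrt(s[2]+s[0]**2+s[1]**2))
# held tool: body near face & foot
P=np.array([[pt(w,x,y) for x in range(245,320)] for y in range(222,300)]).reshape(-1,3)
f=(P[:,2]>.12)&(P[:,2]<.24);print('held',[np.percentile(P[f][:,k],[2,50,98]).round(4) for k in range(3)])
for u,v in[(283,228),(283,245),(258,250),(308,250),(283,262),(260,262),(306,262)]:print(u,v,pt(w,u,v).round(4))
```

```text
mouth z 0.07027360464595522 [0.0691671  0.07127426]
((0.4452068507671356, -0.11810693144798279), (0.04619096592068672, 0.04612613096833229), 2.683401107788086)
mouth circle ((0.44561368227005005, -0.11806434392929077), 0.012674545869231224) button [ 0.44550295 -0.11841732  0.05484362]
wheel [ 0.53482056 -0.1141281 ] 0.12094324782592018
held [array([0.4131, 0.4179, 0.4187]), array([-0.1374, -0.1189, -0.0995]), array([0.1807, 0.2222, 0.2394])]
283 228 [ 0.4163 -0.119   0.1863]
283 245 [ 0.4184 -0.1189  0.2188]
258 250 [ 0.4171 -0.1055  0.2224]
308 250 [ 0.4149 -0.1328  0.2176]
283 262 [ 0.4182 -0.1189  0.2387]
260 262 [ 0.4186 -0.1078  0.2394]
306 262 [ 0.4179 -0.1301  0.2381]
```

Request:
step_arm:
  delta_pos:
    - [0.64, 0.04, 0]
    - [1, 0, 0]
    - [0, 0, 0]
    - [0, 0, -1]
    - [0, 0, -1]
    - [0, 0, -1]
    - [0, 0, -0.7]
    - [0, 0, -0.3]
    - [0, 0, 0]
    - [0, 0, 0]
  turn: [0, 0, 0, 0, 0, 0, 0, 0, 0, 0]

```text
time: 9.35
ee_pos: [0.4472, -0.119, 0.1109]
eef_rot: [1.0, -0.0, 0.0, 0.0]
ft_force: [0.1, 0.5, -1.5]
width: 0.0277
grip_force: 34.9
```

Run:
```python
from h import *
w=snap('wrist','w4');s=read_state();print(s['ee_pos'],s['eef_rot'],s['ft_force'],s['time'],s['width'])
b=snap('side','s4')['image'][270:350,230:330,::-1]
cv2.imwrite('pics/c4.png',np.hstack([cv2.resize(w['image'][150:350,190:380,::-1],(400,421)),cv2.resize(b,(400,421),interpolation=cv2.INTER_CUBIC)]))
```

```text
[ 0.44734909 -0.11913971  0.11110183] [ 9.99999576e-01 -5.18964809e-04  7.20915649e-04  2.41066066e-04] [-0.13900895 -0.85392283 -0.53783772] 9.4 0.02784847229588657
```

View pics/c4.png

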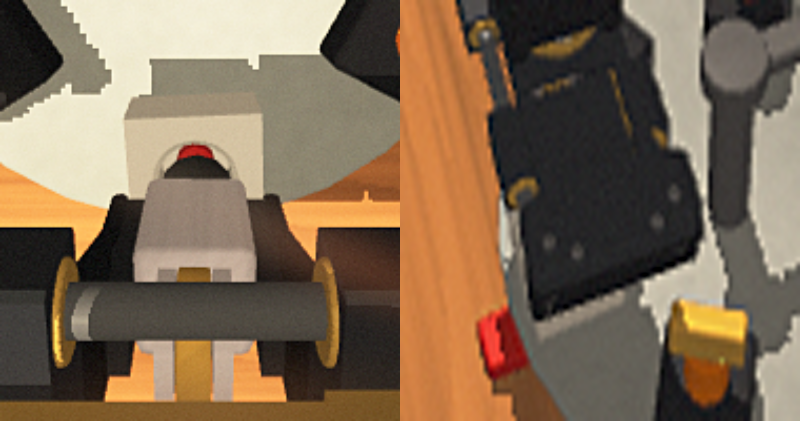

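The foot lines up with the mouth in y (both near column 197), with the button still showing beyond it. I'll lower in small steps, watching the force.

Request:
step_arm:
  delta_pos:
    - [0, 0, -0.1]
    - [0, 0, -0.1]
    - [0, 0, -0.08]
    - [0, 0, -0.08]
    - [0, 0, 0]
  turn: [0, 0, 0, 0, 0]

```text
time: 9.95
ee_pos: [0.4465, -0.1191, 0.1008]
eef_rot: [1.0, -0.001, -0.0, -0.0]
ft_force: [-0.1, 0.0, -1.7]
width: 0.0277
grip_force: 34.9
```

Request:
step_arm:
  delta_pos:
    - [0, 0, -0.06]
    - [0, 0, -0.06]
    - [0, 0, -0.06]
    - [0, 0, 0]
  turn: [0, 0, 0, 0]

```text
time: 10.35
ee_pos: [0.4466, -0.1191, 0.0964]
eef_rot: [1.0, -0.001, -0.0, -0.0]
ft_force: [1.0, 0.5, -2.4]
width: 0.0276
grip_force: 34.9
```

Request:
step_arm:
  delta_pos:
    - [0, 0, -0.06]
    - [0, 0, -0.06]
    - [0, 0, -0.06]
    - [0, 0, 0]
  turn: [0, 0, 0, 0]

```text
time: 10.75
ee_pos: [0.4471, -0.1192, 0.0921]
eef_rot: [1.0, -0.001, 0.0, 0.0]
ft_force: [4.2, -0.2, -1.5]
width: 0.0278
grip_force: 34.9
```

Request:
step_arm:
  delta_pos:
    - [0.01, 0, -0.05]
    - [0.01, 0, -0.05]
    - [0, 0, -0.05]
    - [0, 0, 0]
  turn: [0, 0, 0, 0]

```text
time: 11.15
ee_pos: [0.4473, -0.1192, 0.0881]
eef_rot: [1.0, -0.001, 0.0, 0.0]
ft_force: [3.9, 0.1, -1.0]
width: 0.0276
grip_force: 34.9
```

Request:
step_arm:
  delta_pos:
    - [0, 0, -0.04]
    - [0, 0, -0.04]
    - [0, 0, 0]
  turn: [0, 0, 0]

```text
time: 11.45
ee_pos: [0.4472, -0.1192, 0.0862]
eef_rot: [1.0, -0.001, 0.0, 0.0]
ft_force: [2.8, -0.8, -1.2]
width: 0.028
grip_force: 34.9
```

Request:
step_arm:
  delta_pos:
    - [0, 0, -0.04]
    - [0, 0, -0.03]
    - [0, 0, 0]
  turn: [0, 0, 0]

```text
time: 11.75
ee_pos: [0.4473, -0.1191, 0.0846]
eef_rot: [1.0, -0.001, 0.0, 0.0]
ft_force: [3.5, -0.2, 0.5]
width: 0.0276
grip_force: 34.9
```

Request:
step_arm:
  delta_pos:
    - [0, 0, -0.03]
    - [0, 0, -0.03]
    - [0, 0, 0]
  turn: [0, 0, 0]

```text
time: 12.05
ee_pos: [0.4476, -0.1194, 0.0844]
eef_rot: [1.0, -0.001, 0.0, 0.0]
ft_force: [-2.7, 0.4, 17.7]
width: 0.0276
grip_force: 35.0
```

Request:
step_arm:
  delta_pos:
    - [0, 0, -0.02]
    - [0, 0, -0.02]
    - [0, 0, 0]
  turn: [0, 0, 0]

```text
time: 12.35
ee_pos: [0.4479, -0.1196, 0.0842]
eef_rot: [1.0, -0.001, 0.001, 0.001]
ft_force: [-6.1, 0.5, 28.2]
width: 0.0279
grip_force: 35.0
```

Felt bottom at the expected height. The force went a little past 25 N, so I'll ease off and then let go.

Request:
step_arm:
  delta_pos:
    - [0, 0, 0.06]
    - [0, 0, 0]
  turn: [0, 0]

```text
time: 12.55
ee_pos: [0.4476, -0.1194, 0.0843]
eef_rot: [1.0, -0.001, 0.0, 0.0]
ft_force: [1.1, -0.5, 11.4]
width: 0.0277
grip_force: 35.0
```

Request:
step_arm:
  delta_pos:
    - [0, 0, 0]
    - [0, 0, 0]
    - [0, 0, 0]
    - [0, 0, 0]
  turn: [0, 0, 0, 0]
  grip: 0.35

```text
time: 12.95
ee_pos: [0.4467, -0.1191, 0.0832]
eef_rot: [1.0, -0.001, -0.001, -0.0]
ft_force: [0.3, 0.2, 0.7]
width: 0.0515
grip_force: 0.0
```

Request:
step_arm:
  delta_pos:
    - [0, 0, 0.5]
    - [0, 0, 1]
    - [0, 0, 1]
    - [0, 0, 1]
    - [0, 0, 1]
    - [0, 0, 1]
    - [0, 0, 1]
    - [0, 0, 1]
    - [0, 0, 0]
    - [0, 0, 0]
  turn: [0, 0, 0, 0, 0, 0, 0, 0, 0, 0]

```text
time: 13.95
ee_pos: [0.4472, -0.1191, 0.2718]
eef_rot: [1.0, -0.001, 0.001, 0.0]
ft_force: [-0.3, 0.4, -0.6]
width: 0.0565
grip_force: 0.0
```

Run:
```python
from h import *
w=snap('wrist','w5');t=snap('side','s5');s=read_state();print(s['ee_pos'],s['eef_rot'],s['joint_positions'],s['time'])
cv2.imwrite('pics/c5.png',np.hstack([cv2.resize(w['image'][:,:,::-1],(480,360)),cv2.resize(t['image'][240:370,240:355,::-1],(318,360),interpolation=cv2.INTER_CUBIC)]))
```

```text
[ 0.44670541 -0.11902884  0.27052884] [ 9.99999715e-01 -5.41797794e-04 -5.14925743e-04 -1.10394096e-04] [ 0.67156081 -0.02849035 -0.49387001  1.76926131 -0.01374326  1.39848746
 -1.39164896] 14.05
```

View pics/c5.png

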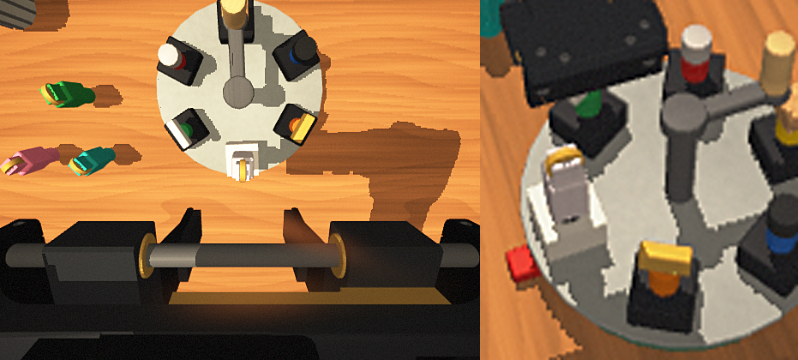

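The tool stands upright in the sleeve, with the knob at about (235,8) in the wrist half. I'll check the tool's height and locate the knob and axis.

Run:
```python
from h import *
w=load('w5');t=load('s5')
for n,c in(('w',w),('s',t)):
    P=np.array([[pt(c,x,y) for x in range(560)] for y in range(420)]).reshape(-1,3)
    m=np.hypot(P[:,0]-.445,P[:,1]+.118)<.03; m&=(P[:,2]>.09)&(P[:,2]<.17); q=P[m]
    print(n,'tool top',np.percentile(q[:,2],[50,97,100]),cv2.minAreaRect(q[:,:2].astype(np.float32)))
    m=(abs(P[:,2]-.193)<.004)&(np.hypot(P[:,0]-.605,P[:,1]+.111)<.03);q=P[m];print('knob',len(q),q.mean(0) if len(q) else 0, cv2.minEnclosingCircle(q[:,:2].astype(np.float32)) if len(q) else 0)
    m=(abs(P[:,2]-.036)<.003)&(np.hypot(P[:,0]-.535,P[:,1]+.115)<.13);print('wheel',cv2.minEnclosingCircle(P[m][:,:2].astype(np.float32)))
```

```text
Still running in the background as job /tmp/bash_jobs.1000/904943b151dd (pid 961). You'll get a notice when it ends.
```

```bash
kill -- -$(cat /tmp/bash_jobs.1000/904943b151dd/pid)
cat >> h.py <<'E'
def load(f): return dict(np.load(f'pics/{f}.npz'))
def cloud(c):
    K=c['mtx'];V=np.linalg.inv(c['view']);v,u=np.indices(c['z_map'].shape);z=c['z_map']
    p=np.stack([(u-K[0,2])/K[0,0]*z,-(v-K[1,2])/K[1,1]*z,-z],-1)
    return (p@V[:3,:3].T+V[:3,3]).reshape(-1,3)
E
timeout 60 python3 - <<'E'
from h import *
f=lambda q:q[:,:2].astype(np.float32)
for n in('w5','s5'):
    P=cloud(load(n))
    m=(np.hypot(P[:,0]-.445,P[:,1]+.118)<.03)&(P[:,2]>.09)&(P[:,2]<.17); q=P[m]
    print(n,'tool top',np.percentile(q[:,2],[50,97,100]),cv2.minAreaRect(f(q)))
    q=P[(abs(P[:,2]-.193)<.004)&(np.hypot(P[:,0]-.605,P[:,1]+.111)<.03)]
    if len(q): print('knob',len(q),q.mean(0),cv2.minEnclosingCircle(f(q)))
    q=P[(abs(P[:,2]-.036)<.003)&(np.hypot(P[:,0]-.535,P[:,1]+.115)<.13)];print('wheel',cv2.minEnclosingCircle(f(q)))
E
```

```text
w5 tool top [0.12096987 0.14388515 0.14584713] ((0.4462040364742279, -0.1185971349477768), (0.027439620345830917, 0.027877096086740494), 89.29486846923828)
knob 404 [ 0.60015514 -0.11090398  0.19141621] ((0.6043747663497925, -0.11090623587369919), 0.010560108348727226)
wheel ((0.5350314974784851, -0.11435160040855408), 0.1216801255941391)
s5 tool top [0.12214134 0.14562764 0.14886853] ((0.4470408260822296, -0.12318555265665054), (0.028078127652406693, 0.028411144390702248), 0.9033718109130859)
knob 85 [ 0.60554964 -0.11557382  0.19300512] ((0.6062498092651367, -0.11460895836353302), 0.011014267802238464)
wheel ((0.5361020565032959, -0.11796495318412781), 0.1224539577960968)
```

The tool top is at 0.144, which agrees with being home. Next I'll go over the knob at (0.605,-0.111) and grip it lightly.

Request:
step_arm:
  delta_pos:
    - [0.9, 0.05, 0]
    - [0.9, 0.05, 0]
    - [0.9, 0.05, 0]
    - [0.9, 0.05, 0]
    - [0.9, 0.05, 0]
    - [0.9, 0.05, 0]
    - [0.9, 0.02, 0]
    - [0, 0, 0]
    - [0, 0, -1]
    - [0, 0, -1]
    - [0, 0, 0]
    - [0, 0, 0]
  turn: [0.5, 0.5, 0.5, 0.5, 0.5, 0.5, 0, 0, 0, 0, 0, 0]

```text
time: 15.25
ee_pos: [0.6041, -0.1112, 0.2212]
eef_rot: [0.984, 0.178, -0.001, -0.0]
ft_force: [0.5, 0.5, 0.4]
width: 0.0564
grip_force: 0.0
```

```bash
timeout 60 python3 - <<'E'
from h import *
w=snap('wrist','w6');s=read_state();print(s['ee_pos'],s['eef_rot'],s['joint_positions'],s['time'],s['width'])
P=cloud(w);q=P[(abs(P[:,2]-.193)<.004)&(np.hypot(P[:,0]-.605,P[:,1]+.111)<.03)]
print(len(q),cv2.minEnclosingCircle(q[:,:2].astype(np.float32)) if len(q) else '')
# arc plan: steps of 2.5 deg about C
C=np.array([.535,-.1143]);K=np.array([.6047,-.111])-C
a=np.radians(-2.5*np.arange(25));c,s_=np.cos(a),np.sin(a)
p=np.c_[c*K[0]-s_*K[1],s_*K[0]+c*K[1]];print((np.diff(p,axis=0)/.025).round(2).tolist(),(p[-1]+C))
E
```

```text
[ 0.60469021 -0.11122572  0.22213529] [9.83960422e-01 1.78386543e-01 3.21988045e-04 1.61018062e-04] [ 0.5317594   0.36003779 -0.5454202   1.46794983  0.18800159  1.36515983
 -1.23553505] 15.3 0.05629024962831243
668 ((0.6057007908821106, -0.1106385812163353), 0.010755245573818684)
[[0.0, -0.12], [-0.0, -0.12], [-0.01, -0.12], [-0.01, -0.12], [-0.02, -0.12], [-0.02, -0.12], [-0.03, -0.12], [-0.03, -0.12], [-0.04, -0.12], [-0.04, -0.11], [-0.05, -0.11], [-0.05, -0.11], [-0.06, -0.11], [-0.06, -0.1], [-0.07, -0.1], [-0.07, -0.1], [-0.08, -0.1], [-0.08, -0.09], [-0.08, -0.09], [-0.09, -0.08], [-0.09, -0.08], [-0.09, -0.08], [-0.1, -0.07], [-0.1, -0.07]] [ 0.57270788 -0.17301197]
```

Request:
step_arm:
  delta_pos:
    - [0, 0, -1]
    - [0, 0, -1]
    - [0, 0, -0.7]
    - [0, 0, 0]
    - [0, 0, 0]
  turn: [0, 0, 0, 0, 0]

```text
time: 15.8
ee_pos: [0.6053, -0.1112, 0.1552]
eef_rot: [0.984, 0.178, 0.001, 0.0]
ft_force: [0.6, 0.4, 0.8]
width: 0.0567
grip_force: 0.0
```

Request:
step_arm:
  delta_pos:
    - [0, 0, 0]
    - [0, 0, 0]
    - [0, 0, 0]
    - [0, 0, 0]
    - [0, 0, 0]
  turn: [0, 0, 0, 0, 0]
  grip: 1
  newtons: 20

```text
time: 16.3
ee_pos: [0.6047, -0.1112, 0.1538]
eef_rot: [0.984, 0.178, 0.0, 0.0]
ft_force: [0.8, -0.2, -0.2]
width: 0.0246
grip_force: 0.0
```

Closing isn't complete yet; next row set waits and starts the first quarter of the arc.

Request:
step_arm:
  delta_pos:
    - [0, 0, 0]
    - [0, 0, 0]
    - [0, -0.12, 0]
    - [0, -0.12, 0]
    - [-0.01, -0.12, 0]
    - [-0.01, -0.12, 0]
    - [-0.02, -0.12, 0]
    - [-0.02, -0.12, 0]
    - [0, 0, 0]
  turn: [0, 0, -0.36, -0.36, -0.36, -0.36, -0.36, -0.36, 0]

```text
time: 17.2
ee_pos: [0.6036, -0.1276, 0.1537]
eef_rot: [0.999, 0.05, 0.0, -0.001]
ft_force: [3.4, 4.3, 0.0]
width: 0.0216
grip_force: 20.0
```

Request:
step_arm:
  delta_pos:
    - [-0.03, -0.12, 0]
    - [-0.03, -0.12, 0]
    - [-0.04, -0.12, 0]
    - [-0.04, -0.11, 0]
    - [-0.05, -0.11, 0]
    - [-0.05, -0.11, 0]
    - [0, 0, 0]
  turn: [-0.36, -0.36, -0.36, -0.36, -0.36, -0.36, 0]

```text
time: 17.9
ee_pos: [0.5976, -0.1457, 0.1538]
eef_rot: [0.997, -0.08, 0.0, -0.0]
ft_force: [4.1, 2.7, -0.8]
width: 0.0212
grip_force: 20.0
```

Request:
step_arm:
  delta_pos:
    - [-0.06, -0.11, 0]
    - [-0.06, -0.1, 0]
    - [-0.07, -0.1, 0]
    - [-0.07, -0.1, 0]
    - [-0.08, -0.1, 0]
    - [-0.08, -0.09, 0]
    - [0, 0, 0]
  turn: [-0.36, -0.36, -0.36, -0.36, -0.36, -0.36, 0]

```text
time: 18.6
ee_pos: [0.5864, -0.1617, 0.1537]
eef_rot: [0.978, -0.208, -0.0, 0.0]
ft_force: [0.2, -0.2, 2.0]
width: 0.0213
grip_force: 20.0
```

Request:
step_arm:
  delta_pos:
    - [-0.08, -0.09, 0]
    - [-0.09, -0.08, 0]
    - [-0.09, -0.08, 0]
    - [-0.09, -0.08, 0]
    - [-0.1, -0.07, 0]
    - [-0.1, -0.07, 0]
    - [0, 0, 0]
    - [0, 0, 0]
  turn: [-0.36, -0.36, -0.36, -0.36, -0.36, -0.36, 0, 0]

```text
time: 19.4
ee_pos: [0.5729, -0.173, 0.1537]
eef_rot: [0.944, -0.331, -0.0, 0.0]
ft_force: [0.8, 1.2, 2.0]
width: 0.0212
grip_force: 20.0
```

```bash
python3 -c "
from bench import *
s=read_state();print(s['ee_pos'],s['eef_rot'],s['joint_positions'],s['ft_force'])"
```

```text
[ 0.57293307 -0.17302688  0.15370857] [ 9.43531550e-01 -3.31282651e-01 -7.18024082e-05  1.23174923e-04] [ 0.50342791  0.34368584 -0.35262558  1.60851165  0.12485312  1.21181282
 -2.12032009] [0.781907   1.18426909 1.9834449 ]
```

Request:
step_arm:
  delta_pos:
    - [0, 0, 0]
    - [0, 0, 0]
    - [0, 0, 0]
    - [0, 0, 0]
    - [0, 0, 0]
  turn: [0, 0, 0, 0, 0]
  grip: 0.35

```text
time: 19.9
ee_pos: [0.5728, -0.1732, 0.1535]
eef_rot: [0.943, -0.332, -0.0, 0.0]
ft_force: [-0.3, 1.1, -0.2]
width: 0.0524
grip_force: 0.0
```

Request:
step_arm:
  delta_pos:
    - [0, 0, 0.5]
    - [0, 0, 1]
    - [0, 0, 1]
    - [0, 0, 1]
    - [-0.5, -0.3, 1]
    - [-1, -0.5, 0.5]
    - [-1, -1, 0]
    - [-1, -1, 0]
    - [-1, -1, 0]
    - [-0.5, -1, 0]
    - [0, 0, 0]
    - [0, 0, 0]
  turn: [0, 0, 0, 0, 0.8, 0.8, 0.8, 0.8, 0.8, 0.8, 0, 0]

```text
time: 21.1
ee_pos: [0.4479, -0.2934, 0.2795]
eef_rot: [0.999, -0.052, 0.0, 0.0]
ft_force: [0.7, 0.4, 0.1]
width: 0.0566
grip_force: 0.0
```

```bash
timeout 60 python3 - <<'E'
from h import *
t=snap('top','t7');w=snap('side','s7');s=read_state();print(s['ee_pos'],s['time'],s['ft_force'])
f=lambda q:q[:,:2].astype(np.float32)
P=cloud(t);q=P[(abs(P[:,2]-.193)<.005)&(np.hypot(P[:,0]-.573,P[:,1]+.173)<.03)]
print('knob',cv2.minEnclosingCircle(f(q)) if len(q) else '')
P=cloud(w);q=P[(abs(P[:,2]-.193)<.005)&(np.hypot(P[:,0]-.573,P[:,1]+.173)<.03)]
print('knob s',cv2.minEnclosingCircle(f(q)) if len(q) else '')
cv2.imwrite('pics/c7.png',np.hstack([cv2.resize(t['image'][130:290,320:460,::-1],(350,400),interpolation=cv2.INTER_CUBIC),cv2.resize(w['image'][140:390,150:400,::-1],(400,400),interpolation=cv2.INTER_CUBIC)]))
E
```

```text
[ 0.4486919  -0.2920779   0.27910365] 21.2 [-0.29157956 -0.13996222 -0.02715461]
knob ((0.5727391839027405, -0.17427319288253784), 0.011043086647987366)
knob s ((0.5743876099586487, -0.1770258992910385), 0.011181345209479332)
```

View pics/c7.png

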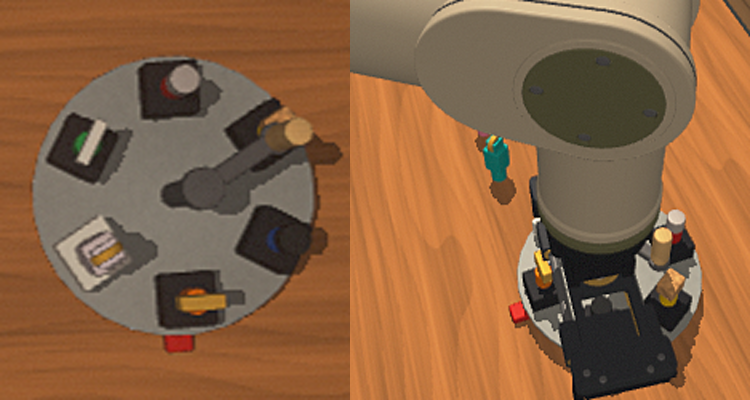

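The top view shows the orange/yellow pocket at the red pointer (178,342) and the tool standing in the white sleeve at (100,255). The knob sits at exactly 60°, and the robot is clear. I'll check the tool height once more and hand in.

```bash
timeout 60 python3 - <<'E'
from h import *
P=cloud(load('t7'))
m=(np.hypot(P[:,0]-.495,P[:,1]+.034)<.03)&(P[:,2]>.09)&(P[:,2]<.17); q=P[m]; z=np.percentile(q[:,2],[50,97,100]);print(z)
if .139<z[1]<.149: print(close_job())
E
```

```text
[0.12307952 0.14580994 0.14845784]
the job is handed in; nothing more can be done
None
```

The groove tool is fully home in the white sleeve. The carousel has been turned one click clockwise, so the next pocket sits at the red pointer. The gripper has let go of everything and the job is handed in. While seating the tool, the push briefly reached 28 N, above the 15–25 N you advised but under the 55 N limit.

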